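Ready the sprung forceps over the sample dish

TASK

Take the lime-green dust cover off the sample dish and stand it, open side down, on the blue-topped mat. Then pick up the sprung forceps by their dark grip pads, bring both tips over the dish, above its rim by no more than about 5 cm and without touching it, and squeeze the legs until the red pointer stands in the green band (tip gap 20 mm). Finish while still holding the forceps there level, with the gap steady, and leave everything else on the table where it is.

Things in the scene. Friction and masses are not known exactly. Their poses are not given: they have to be found in the camera images.
- stage: Fixed white viewing stage, 150 x 150 mm and 20 mm high, with a clear round sample dish fixed in its middle (outer diameter 90 mm, rim 35 mm above the table). Origin: centre of the underside, on the table, straight below the dish's centre. z up.
- cover: Lime-green round dust cover, about 0.09 kg, standing over the dish on the stage top (rim 20 mm above the table): a hollow bell open below, diameter 110 mm at the rim, 94 mm at the top, 45 mm high; on top an upright round knob, diameter 24 mm, 30 mm tall (45 to 75 mm above the rim). Origin: centre of the rim plane (its underside). z up along the knob.
- mat: Fixed flat mat, 160 x 160 mm, 3 mm thick, black edge and blue top. Origin: centre of its underside, on the table; lies left or right of the stage.
- rest: Fixed forceps rest: grey base plate 190 x 130 mm, 4 mm thick, with two blue cross bars (12 mm wide, 110 mm long along its y, tops 28 mm above the table) centred at x = -70 and +70 mm; between them is free room for the fingers. Origin: centre of its underside, on the table. Lies left or right of the stage, on the other side from the mat.
- forceps: Loose steel sprung forceps, 210 mm long, about 0.075 kg, lying level across the blue bars (underside 28 mm above the table). Origin: on the underside, midway between the two dark grip pads, near the balance point. x runs to the tips (tips at x = +90 mm, tail with the hinge at -110 mm), z up. Left leg (+y) and tail are one piece; the right leg is hinged.
- grip (a point): Point midway between the dark grip pads, 7 mm above the underside. A pad on the outside of each leg, 44 mm long in x, 14 mm tall; grip from above, closing along y. Outside width over the pads: 43 mm at rest (each splayed 0.06 rad), 30 mm at the mark, where they are parallel. Tip gap = 20 mm + 1.82 x (width - 30 mm).
- band (a point): Green band, 6 mm wide, on the white cross strip over the legs, 45 mm ahead of the grip pads, 16 mm above the underside. The strip is fixed to the left leg; the red pointer on the right leg moves along it and stands in the band when the tip gap is 20 mm plus or minus 4 mm.
- tip_left (a point): Inner face of the left leg's tip, 4 mm above the forceps' underside; 22 mm to +y of the forceps' midline at rest.
- tip_right (a point): Inner face of the right (hinged) leg's tip, 4 mm above the underside. Its distance from tip_left is the tip gap: 44 mm at rest, 20 mm at the mark.
- jaw (a joint): Closing angle of the right leg in rad: 0 at rest (gap 44 mm), 0.12 at the marked gap of 20 mm, 0.22 with the tips shut; 2 mm of gap per 0.01 rad. It springs back to 0. Force on each pad: about 4 N when it starts to yield, 8 N at the mark, 11.5 N shut, so set the fingers' opening: a strong grip alone shuts the tips.
- reagent: Bystander: clear bottle with a blue cap, diameter 56 mm, 110 mm tall. Origin: centre of its underside.
- amber_jar: Bystander: amber jar with a white lid, diameter 52 mm, 60 mm tall. Origin: centre of its underside.
- slide_box: Bystander: blue slide box, 85 x 100 x 33 mm. Origin: centre of its underside.
- mouse: Bystander: black computer mouse, 100 x 58 x 30 mm. Origin: centre of its underside.
- orange_cup: Bystander: open orange cup, diameter 76 mm, 75 mm tall. Origin: centre of its underside.
- adapter: Bystander: black power adapter, 90 x 45 x 30 mm. Origin: centre of its underside.
Mind the look-alikes: they are no part of the job. Of the things that look like the cover, the middle-sized one is meant.

How it is judged:
By the outcome, as a careful person would: the job done as asked, in the order asked, and still so for the second after the job is handed in, while the arm keeps its last pose, push and grip.
It also fails if it takes over 53 s, if anything falls off the work surface, if the arm or the gripper's body presses on something with over 40 N, if the wrist force passes 120 N, or if a joint passes its speed limit or range.

ROBOT

A 6-joint arm with a two-finger parallel gripper is mounted at the origin on the work surface. World frame = base frame: x ahead of the robot, y to its left, z up, the work surface at z = 0. Lengths are in m, angles in rad, forces in N, time in s.
With the tool pointing down it reaches from about 0.3 to 0.95 m from the base axis. Payload 3.1 kg.
Tool frame: the origin (TCP) lies at the very end of the fingers, on their centre line; the grasp point (between the pads) lies behind it (ctrl.grasp_offset is the x of the grasp point in the tool frame, in m); x points along the fingers, y is the direction in which the jaws open and shut, and the axes are right-handed (so a half turn about x gives the same grasp; the last joint's range is limited). The gripper opens to 85 mm and grips with 20 to 120 N. Pads are 22 mm wide; open, the fingers measure 114 mm over their backs; the gripper's body (76 mm by 85 mm) begins 54 mm behind the grasp point. The pads swing forward as they close: fully open they stand 13 mm farther back than shut.
Start: joints at [1.043, 0.308, 1.634, -0, 1.2, -0.07], TCP at [0.276, 0.561, 0.203] pointing down, gripper open.
Joint ranges: [-3.06, 3.06], [-0.79, 1.96], [0.05, 2.63], [-1.19, 4.34], [0.05, 2.64], [-2.94, 2.94]. Speed limits (rad/s): [2.79, 2.79, 3.14, 3.14, 3.14, 3.14].

INTERFACE

Orientations are given as a rotation vector (axis times angle).
In Python, from station import ctrl gives the robot as it stands.
- The arm moves only by the shell command python3 -m pendant 'ROWS' [FORCE]. ROWS is a JSON object of lists of equal length, an entry for each row: "xyz": the shift along the tool's x, y, z as a fraction of full scale, a list of three; "twist": the turn, a rotation vector about the tool's x, y, z as a fraction of full scale, a list of three; "jaw": the opening, from 0 (shut) to 1 (fully open). A call has 1 to 20 rows; each row is the pose to reach, as a shift and turn from the pose commanded when the call began, along the tool's axes at that moment; what a row does not reach only later rows make up. Full scale, the value 1, is 150 mm for a shift and 1.5 rad for a turn. A row lasts 1/12 s, in which the tool goes at most 41.7 mm and 7.16 degrees, less where a joint would pass 70% of its speed; a pose out of reach is approached as far as the arm can. A call with a number of a shift or a turn outside -1 to 1 is refused whole. A call with a gripper value outside its range is refused whole. The fingers move at their own pace and stop on an object; FORCE is the grip in N (left out, the last holds). Time passes only in rows, so rows that repeat a pose let the fingers close. It gives the time, the measured TCP pose, the force and the opening at its end, in the units of the state.
- ctrl.read_state(): the state, without advancing time (a new reading comes with each control period).
- ctrl.capture(name): name is "side" or "top" or "wrist"; returns the picture (400x640x3 uint8, blue, green, red); there is no depth.
- ctrl.calibration(name): a dict with "intrinsics" (3x3 intrinsics, pixels), "cam_to_world" (4x4, takes a point from camera to world coordinates). Camera axes: x right, y down, z forward; pixel columns grow to the right and rows downward; lengths in m; the calibration is good to about 2 mm. A picture is of the moment at which its call begins: read the wrist's pose just before it. calibration takes no time and is no camera call; for the wrist camera it gives the pose at the moment of the call.
- ctrl.close_job(): hands the job in, once; it reports no verdict.
The state is a dict: "time": time; "joint_pos": joint angles; "joint_velocities": joint speeds; "joint_efforts": joint torques, N m; "eef_pos": TCP position; "ee_rot": TCP orientation; "contact_force": force on the tool from outside, world axes, zero at the start; "wrist_torque": the same for the moment, N m; "finger_gap": finger opening in m.
Only numpy, scipy, OpenCV 4.12 (cv2) and the standard library are available. Lean on these libraries where they do the work, as an engineer would, in place of code of your own. Each camera call takes 0.05 s, during which the arm holds its last target.

## Working session

There is one attempt and no reset: what is moved stays moved. The work goes in short steps, Python scripts to look and compute and a shell command to move; the robot and the scene stay as the last step left them, time stands still between calls to the robot, and variables do not carry over. Pictures are saved under pics/ and viewed, and the job is handed in when it is done.

```bash
mkdir -p pics; ls; python3 - <<'E'
from station import ctrl
import cv2,numpy as np
np.set_printoptions(precision=4,suppress=True)
for n in ['top','side','wrist']:
    cv2.imwrite(f'pics/{n}0.png',ctrl.capture(n))
    c=ctrl.calibration(n); print(n,np.array(c['intrinsics']),np.array(c['cam_to_world']))
print(ctrl.read_state(),ctrl.grasp_offset)
E
```

```text
pics
top [[394.7252   0.     317.9703]
 [  0.     394.7252 201.4589]
 [  0.       0.       1.    ]] [[-0.0028 -0.9977  0.0673  0.4423]
 [-1.      0.003   0.004   0.0243]
 [-0.0042 -0.0673 -0.9977  1.3312]
 [ 0.      0.      0.      1.    ]]
side [[403.6924   0.     321.3475]
 [  0.     403.6924 198.5719]
 [  0.       0.       1.    ]] [[ 0.8786 -0.2153  0.4263 -0.0522]
 [-0.4771 -0.4376  0.7622 -1.0649]
 [ 0.0225 -0.873  -0.4872  0.7632]
 [ 0.      0.      0.      1.    ]]
wrist [[277.3276   0.     323.1872]
 [  0.     277.3276 198.1418]
 [  0.       0.       1.    ]] [[ 0.4414  0.8503  0.2867  0.2015]
 [ 0.8973 -0.4178 -0.1422  0.5956]
 [-0.0011  0.32   -0.9474  0.3729]
 [ 0.      0.      0.      1.    ]]
{'time': 0.15, 'joint_pos': array([ 1.0433,  0.3088,  1.6349,  0.    ,  1.1997, -0.0697]), 'joint_velocities': array([-0.0001, -0.0037, -0.0009, -0.0006,  0.0013, -0.0005]), 'joint_efforts': array([ -0.0012, -41.5807, -27.7146,  -0.0003,   0.0061,  -0.    ]), 'eef_pos': array([0.2759, 0.56  , 0.2022]), 'ee_rot': array([ 0.3576,  1.5414, -0.3604]), 'contact_force': array([-0.8465,  0.4005,  0.1648]), 'wrist_torque': array([ 0.0163, -0.052 ,  0.0035]), 'finger_gap': 0.08557872322141949} -0.0187
```

View pics/top0.png

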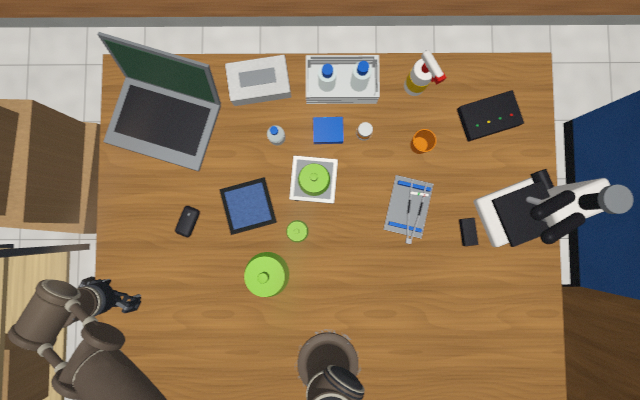

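View pics/side0.png

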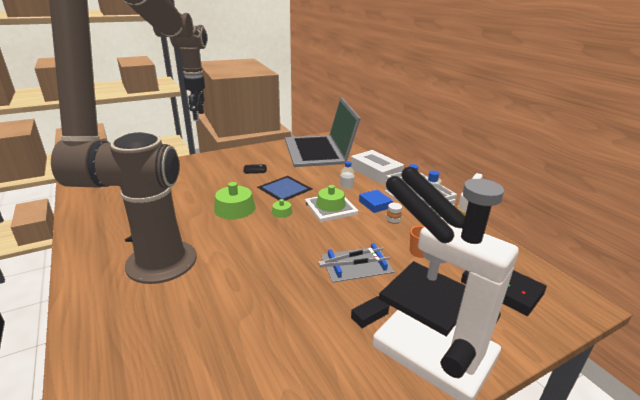

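View pics/wrist0.png

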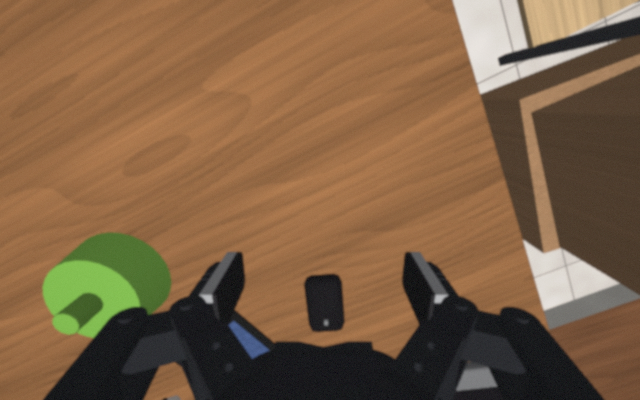

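Top view: three lime bells. They are a large one at (265,275), a small one at (297,231), and a middle-sized one on the white stage at (314,178). I choose the one on the stage. The mat is at (248,205), and the rest with the forceps is at (409,207). I'll check these in enlarged crops.

```bash
python3 - <<'E'
import cv2
t=cv2.imread('pics/top0.png')
cv2.imwrite('pics/cA.png',cv2.resize(t[150:240,215:345],None,fx=6,fy=6,interpolation=cv2.INTER_CUBIC))
cv2.imwrite('pics/cB.png',cv2.resize(t[170:250,370:445],None,fx=7,fy=7,interpolation=cv2.INTER_CUBIC))
s=cv2.imread('pics/side0.png')
cv2.imwrite('pics/cC.png',cv2.resize(s[235:285,310:400],None,fx=8,fy=8,interpolation=cv2.INTER_CUBIC))
E
cat > h.py <<'E'
import numpy as np,cv2
from scipy.spatial.transform import Rotation as R
from station import ctrl
np.set_printoptions(precision=4,suppress=True)
def ray(n,px,z,c=None):
    c=c or ctrl.calibration(n);K=np.array(c['intrinsics']);T=np.array(c['cam_to_world'])
    d=T[:3,:3]@np.linalg.solve(K,[px[0],px[1],1.]);o=T[:3,3]
    return o+d*(z-o[2])/d[2]
def proj(n,p,c=None):
    c=c or ctrl.calibration(n);K=np.array(c['intrinsics']);T=np.array(c['cam_to_world'])
    q=K@(T[:3,:3].T@(np.array(p)-T[:3,3]));return q[:2]/q[2]
def to(xyz,yaw,s=None):
    """goal TCP xyz, pointing down, jaw (tool y) direction at yaw in world; prints fractions"""
    s=s or ctrl.read_state();Rc=R.from_rotvec(s['ee_rot'])
    best=None
    for y in (yaw,yaw+np.pi):
        X=np.array([0,0,-1.]);Y=np.array([np.cos(y),np.sin(y),0]);Z=np.cross(X,Y)
        Rg=R.from_matrix(np.c_[X,Y,Z]);tw=(Rc.inv()*Rg).as_rotvec()
        if best is None or np.linalg.norm(tw)<np.linalg.norm(best):best=tw
    d=Rc.inv().apply(np.array(xyz)-s['eef_pos'])
    print('shift frac',d/.15,'twist frac',best/1.5,'rows by twist',np.degrees(np.linalg.norm(best))/7.16,'rows by shift',np.linalg.norm(d)/.0417)
E
```

```text
(no output)
```

View pics/cA.png

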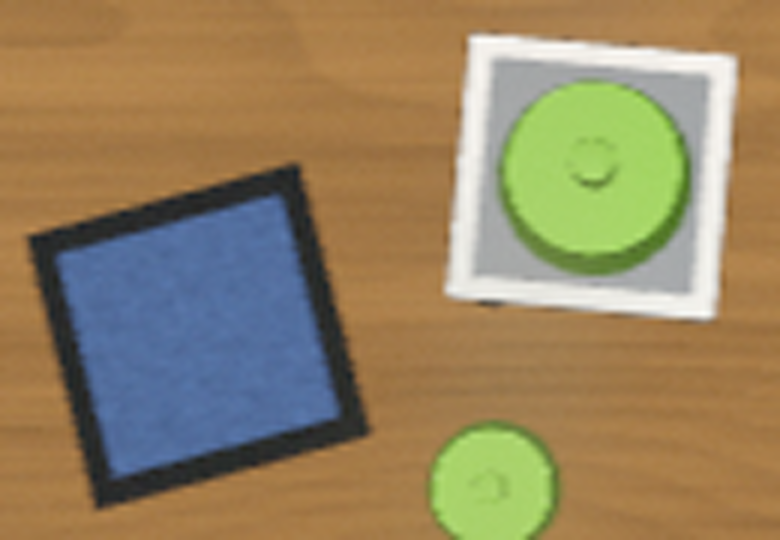

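View pics/cB.png

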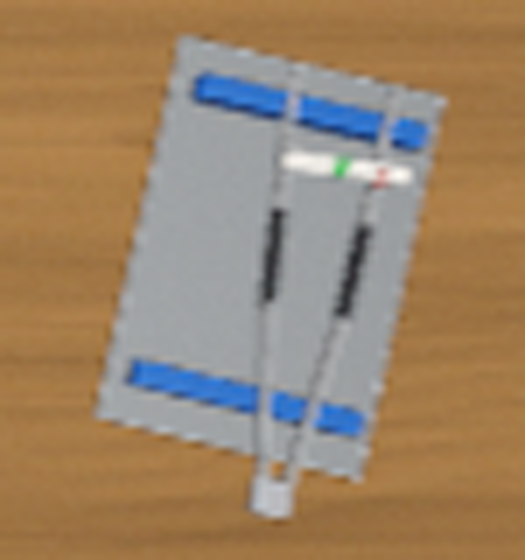

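View pics/cC.png

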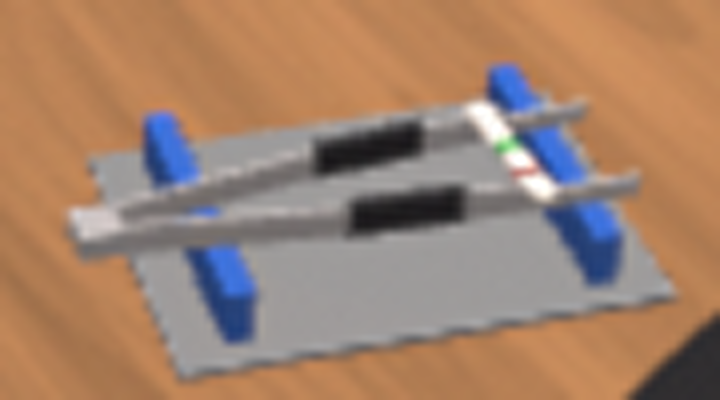

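```bash
python3 - <<'E'
from h import *
A=lambda u,v:(u/6+215-.42,v/6+150-.42)
B=lambda u,v:(u/7+370-.43,v/7+170-.43)
st=np.array([ray('top',A(*p),.02) for p in [(470,35),(738,57),(716,320),(446,297)]]);print('stage',st.mean(0),np.linalg.norm(st[0]-st[1]))
mt=np.array([ray('top',A(*p),.003) for p in [(28,237),(298,165),(369,433),(98,508)]]);print('mat',mt.mean(0),np.linalg.norm(mt[0]-mt[1]))
print('knob',ray('top',A(595,158),.095), 'topdisc',ray('top',A(595,168),.065))
print('small',ray('top',A(490,487),.06))
L=ray('top',B(273,255),.042);Rr=ray('top',B(354,271),.042);print('pads',L,Rr,np.linalg.norm(L-Rr))
t=ray('top',B(272,495),.04);tl=ray('top',B(292,72),.036);tr=ray('top',B(395,92),.036)
print('tail',t,'tips',tl,tr)
m=(L+Rr)/2; print(m,'yaw',np.degrees(np.arctan2(*(m-t)[1::-1])),np.degrees(np.arctan2(*((tl+tr)/2-t)[1::-1])))
S=lambda u,v:(u/8+310-.44,v/8+235-.44)
L2=ray('side',S(370,138),.042);R2=ray('side',S(408,200),.042);print('side pads',L2,R2)
c=cv2.imread('pics/side0.png');cv2.imwrite('pics/cD.png',cv2.resize(c[175:225,295:365],None,fx=8,fy=8,interpolation=cv2.INTER_CUBIC))
bars=[ray('top',B(*p),.028) for p in [(200,87),(425,137),(130,372),(360,423)]]
print('bars',bars)
E
```

```text
stage [0.6059 0.0448 0.02  ] 0.15038165754776642
mat [0.5191 0.2669 0.003 ] 0.15733582372014704
knob [0.6064 0.0423 0.095 ] topdisc [0.605  0.0428 0.065 ]
small [0.4339 0.0994 0.06  ]
pads [ 0.5135 -0.2666  0.042 ] [ 0.5059 -0.3042  0.042 ] 0.03837932595172548
tail [ 0.4018 -0.2646  0.04  ] tips [ 0.6001 -0.2785  0.036 ] [ 0.5905 -0.3267  0.036 ]
[ 0.5097 -0.2854  0.042 ] yaw -10.948178946677572 -11.126864123637082
side pads [ 0.5159 -0.2676  0.042 ] [ 0.508  -0.3053  0.042 ]
bars [array([ 0.5941, -0.2366,  0.028 ]), array([ 0.5699, -0.3426,  0.028 ]), array([ 0.4593, -0.2015,  0.028 ]), array([ 0.435 , -0.3092,  0.028 ])]
```

View pics/cD.png

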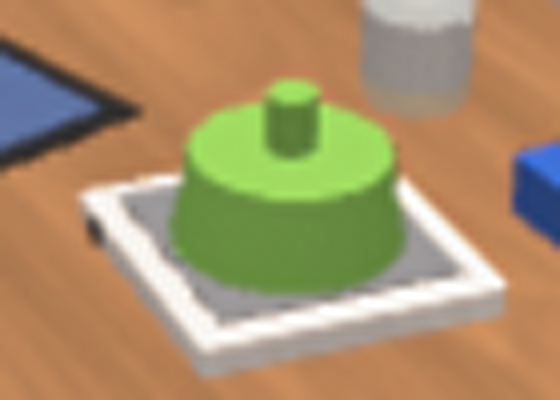

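Side crop: the middle bell stands on the stage with its knob top at about crop (292,92). Both views agree, so this is the target.

```bash
python3 - <<'E'
from h import *
s=ctrl.read_state();M=R.from_rotvec(s['ee_rot']).as_matrix();print(M)
print('knob side',ray('side',(292/8+295-.44,92/8+175-.44),.095))
y=np.arctan2(M[1,1],M[0,1]);print(y)
to([.606,.043,.14],y)
E
```

```text
[[-0.0009  0.442   0.897 ]
 [-0.0016  0.897  -0.442 ]
 [-1.     -0.0018 -0.0002]]
knob side [0.6081 0.0463 0.095 ]
1.1129914828645622
shift frac [ 0.418  -2.1186  3.4976] twist frac [-0.     -0.0001  0.0012] rows by twist 0.01456269950931729 rows by shift 14.78586522605865
```

```bash
python3 -m pendant '{"xyz":[[0,-0.13,0.22],[0,-0.27,0.44],[0,-0.4,0.66],[0,-0.53,0.87]],"twist":[[0,0,0],[0,0,0],[0,0,0],[0,0,0]],"jaw":[1,1,1,1]}' 30
python3 -m pendant '{"xyz":[[0,-0.13,0.22],[0,-0.27,0.44],[0,-0.4,0.66],[0,-0.53,0.87]],"twist":[[0,0,0],[0,0,0],[0,0,0],[0,0,0]],"jaw":[1,1,1,1]}'
python3 -m pendant '{"xyz":[[0,-0.13,0.22],[0,-0.27,0.44],[0,-0.4,0.66],[0,-0.53,0.87]],"twist":[[0,0,0],[0,0,0],[0,0,0],[0,0,0]],"jaw":[1,1,1,1]}'
python3 -m pendant '{"xyz":[[0,-0.13,0.22],[0,-0.27,0.44],[0,-0.4,0.66],[0,-0.51,0.85],[0,-0.51,0.85],[0,-0.51,0.85]],"twist":[[0,0,0],[0,0,0],[0,0,0],[0,0,0],[0,0,0],[0,0,0]],"jaw":[1,1,1,1,1,1]}'
python3 - <<'E'
from h import *
cv2.imwrite('pics/w1.png',ctrl.capture('wrist'))
to([.607,.0445,.075],1.113); print(ctrl.read_state()['joint_pos'])
print(proj('wrist',[.607,.0445,.095]))
E
```

```text
time: 0.48
eef_pos: [0.3585, 0.4301, 0.2027]
ee_rot: [0.357, 1.541, -0.359]
contact_force: [1.2, -0.1, -0.6]
finger_gap: 0.0855
time: 0.82
eef_pos: [0.4407, 0.3008, 0.203]
ee_rot: [0.359, 1.541, -0.359]
contact_force: [0.9, 0.4, -0.1]
finger_gap: 0.0852
time: 1.15
eef_pos: [0.5226, 0.1717, 0.203]
ee_rot: [0.359, 1.541, -0.359]
contact_force: [0.1, 0.5, 0.4]
finger_gap: 0.0853
time: 1.65
eef_pos: [0.6029, 0.0471, 0.2026]
ee_rot: [0.362, 1.541, -0.362]
contact_force: [-0.6, 0.3, 0.0]
finger_gap: 0.0856
shift frac [ 0.8497 -0.0084  0.0425] twist frac [-0.0011 -0.0013  0.0001] rows by twist 0.020071068319099196 rows by shift 3.0605496279520756
[ 0.0077  0.27    1.6844  0.0007  1.189  -1.1039]
[322.8995 193.4375]
```

View pics/w1.png

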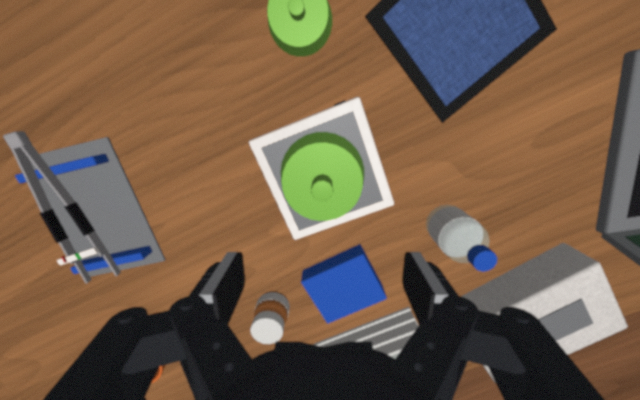

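```bash
python3 - <<'E'
from h import *
t=cv2.imread('pics/w1.png');cv2.imwrite('pics/cE.png',cv2.resize(t[85:245,240:400],None,fx=3.7,fy=3.7,interpolation=cv2.INTER_CUBIC))
print(ray('wrist',(321.5,187),.095))
print(np.mean([ray('wrist',p,.02) for p in [(250,143),(359,98),(394,205),(295,239)]],0))
E
```

```text
[0.6    0.0463 0.095 ]
[0.6062 0.0472 0.02  ]
```

View pics/cE.png

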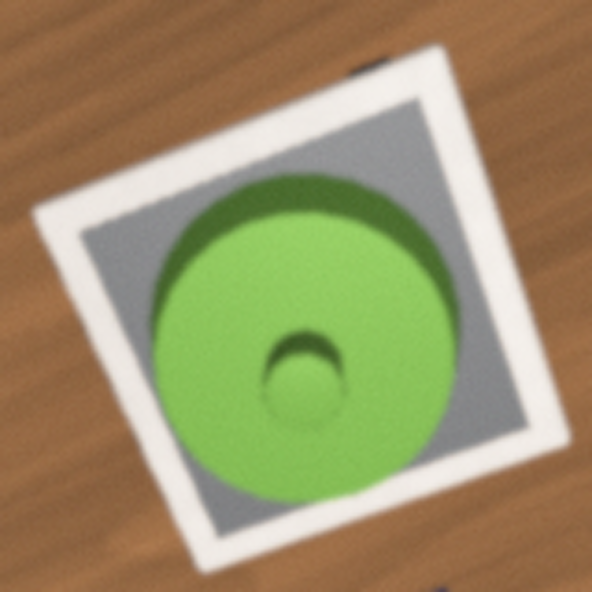

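```bash
python3 -m pendant '{"xyz":[[0.2,0,0.03],[0.4,0,0.03],[0.6,0,0.03],[0.75,0,0.03],[0.85,0,0.03],[0.88,0,0.03],[0.88,0,0.03],[0.88,0,0.03],[0.88,0,0.03],[0.88,0,0.03],[0.88,0,0.03],[0.88,0,0.03],[0.88,0,0.03],[0.88,0,0.03],[0.88,0,0.03]],"twist":[[0,0,0],[0,0,0],[0,0,0],[0,0,0],[0,0,0],[0,0,0],[0,0,0],[0,0,0],[0,0,0],[0,0,0],[0,0,0],[0,0,0],[0,0,0],[0,0,0],[0,0,0]],"jaw":[1,1,1,1,1,1,0.5,0,0,0,0,0,0,0,0]}' 40
python3 - <<'E'
from h import *
cv2.imwrite('pics/w2.png',ctrl.capture('wrist'))
E
```

```text
time: 2.95
eef_pos: [0.6067, 0.0466, 0.0713]
ee_rot: [0.359, 1.541, -0.359]
contact_force: [-0.1, 0.1, -0.1]
finger_gap: -0.0
```

View pics/w2.png

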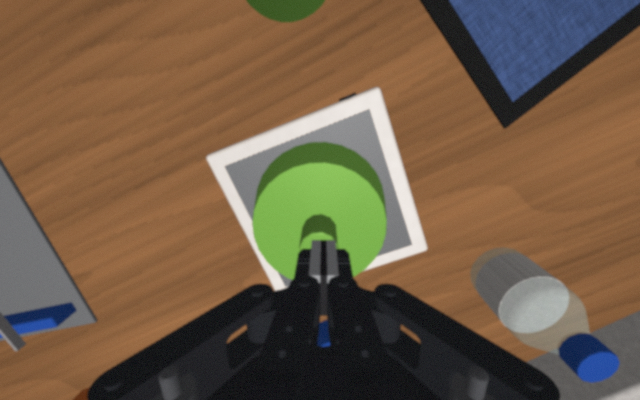

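```bash
python3 - <<'E'
from h import *
s=ctrl.read_state();p=s['eef_pos'];print(p,'tcp px',proj('wrist',p),proj('top',p),proj('side',p))
a=ctrl.capture('side');b=ctrl.capture('top')
cv2.imwrite('pics/s3.png',np.hstack([cv2.resize(a[120:240,270:390],(400,400),interpolation=2),cv2.resize(b[120:220,265:365],(400,400),interpolation=2)]))
E
```

```text
[0.6066 0.0466 0.0712] tcp px [324.754  232.7969] [312.5151 176.8197] [330.4516 191.9289]
```

View pics/s3.png

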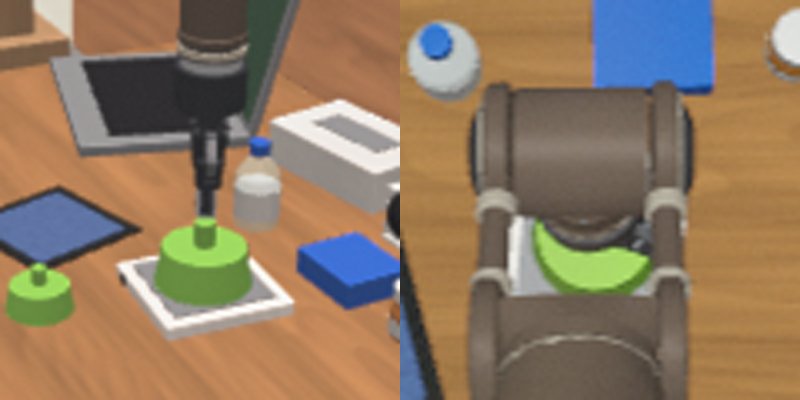

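```bash
python3 - <<'E'
from h import *
def P(n):
    c=ctrl.calibration(n);return np.array(c['intrinsics'])@np.linalg.inv(np.array(c['cam_to_world']))[:3]
def tri(a,pa,b,pb):
    X=cv2.triangulatePoints(P(a),P(b),np.array(pa,float).reshape(2,1),np.array(pb,float).reshape(2,1));return (X[:3]/X[3]).ravel()
print(tri('top',(313.8,176.),'side',(331.1,186.1)))
for z in (.071,.08,.095,.1): print(z,proj('wrist',[.6067,.0466,z]),proj('side',[.6067,.0466,z]), proj('top',[.6067,.0466,z]))
w=cv2.imread('pics/w2.png');a=ctrl.capture('side')
cv2.imwrite('pics/s4.png',np.hstack([cv2.resize(a[165:215,305:355],(400,400),interpolation=2),cv2.resize(w[190:290,270:370],(400,400),interpolation=2)]))
E
```

```text
[0.6058 0.0421 0.0973]
0.071 [324.7607 232.8519] [330.4639 191.9807] [312.5208 176.8125]
0.08 [324.8444 238.9421] [330.5472 189.7897] [312.4701 176.4471]
0.095 [325.0032 250.4867] [330.6873 186.1087] [312.384  175.8263]
0.1 [325.0624 254.7884] [330.7342 184.8735] [312.3548 175.616 ]
```

View pics/s4.png

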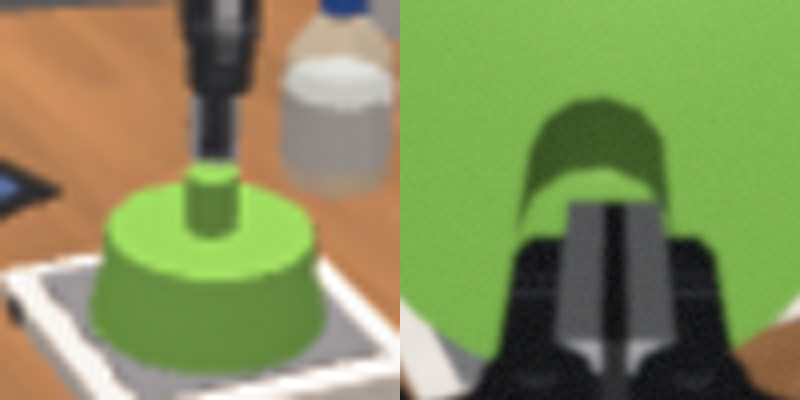

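Side and wrist crops: the shut fingertips end at side (332,185) and appear to be at the knob's top, not around it. The reported TCP would be at side (330,192). I'll raise the arm and see where the fingertips really are relative to the reported TCP.

```bash
python3 -m pendant '{"xyz":[[-0.2,0,0],[-0.33,0,0],[-0.33,0,0],[-0.33,0,0]],"twist":[[0,0,0],[0,0,0],[0,0,0],[0,0,0]],"jaw":[0,0,0,0]}' 
python3 - <<'E'
from h import *
s=ctrl.read_state();p=s['eef_pos'];print(p,R.from_rotvec(s['ee_rot']).as_matrix())
for dz in (0,.01,.02,.03):
  q=p+[0,0,dz];print(dz,proj('wrist',q),proj('side',q))
a=ctrl.capture('side');w=ctrl.capture('wrist')
cv2.imwrite('pics/s5.png',np.hstack([cv2.resize(a[145:205,300:360],(400,400),interpolation=2),cv2.resize(w[170:270,270:370],(400,400),interpolation=2)]))
E
```

```text
time: 3.48
eef_pos: [0.6081, 0.0467, 0.1223]
ee_rot: [0.359, 1.537, -0.358]
contact_force: [-0.5, 0.2, 0.4]
finger_gap: -0.0001
[0.6081 0.0467 0.1223] [[ 0.0035  0.442   0.897 ]
 [-0.      0.897  -0.442 ]
 [-1.      0.0015  0.0032]]
0 [324.6828 232.7342] [331.2664 179.2371]
0.01 [324.7979 239.5819] [331.3633 176.7174]
0.02 [324.9259 247.1955] [331.4609 174.1805]
0.03 [325.0691 255.7111] [331.5591 171.6262]
```

View pics/s5.png

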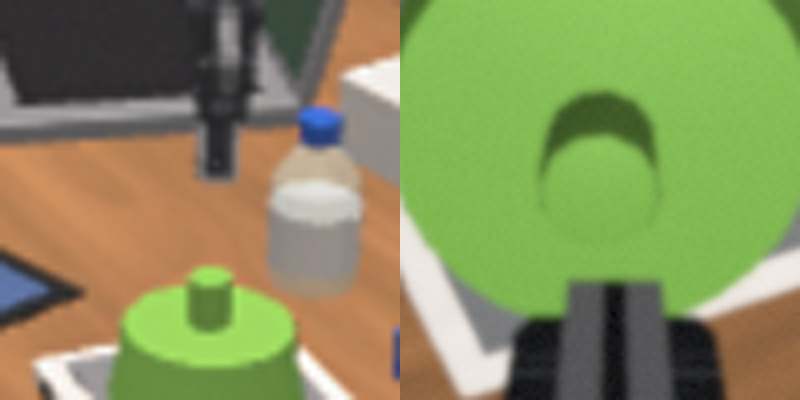

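The fingertips end about 27 mm short of the reported TCP: side row 172.3 against a predicted 179. So the first close went shut just above the knob without touching it. I'll reopen and go deeper, using the seen tip offset.

```bash
python3 -m pendant '{"xyz":[[0,-0.02,-0.01],[0,-0.02,-0.01],[0,-0.02,-0.01],[0,-0.02,-0.01],[0,-0.02,-0.01],[0,-0.02,-0.01],[0.15,-0.02,-0.01],[0.3,-0.02,-0.01],[0.42,-0.02,-0.01],[0.5,-0.02,-0.01],[0.52,-0.02,-0.01],[0.52,-0.02,-0.01],[0.52,-0.02,-0.01]],"twist":[[0,0,0],[0,0,0],[0,0,0],[0,0,0],[0,0,0],[0,0,0],[0,0,0],[0,0,0],[0,0,0],[0,0,0],[0,0,0],[0,0,0],[0,0,0]],"jaw":[1,1,1,1,1,1,1,1,1,1,1,1,1]}' 40
python3 -m pendant '{"xyz":[[0,0,0],[0,0,0],[0,0,0],[0,0,0],[0,0,0],[0,0,0],[0,0,0],[0,0,0]],"twist":[[0,0,0],[0,0,0],[0,0,0],[0,0,0],[0,0,0],[0,0,0],[0,0,0],[0,0,0]],"jaw":[0,0,0,0,0,0,0,0]}' 40
python3 - <<'E'
from h import *
a=ctrl.capture('side');w=ctrl.capture('wrist')
cv2.imwrite('pics/s6.png',np.hstack([cv2.resize(a[150:210,300:360],(400,400),interpolation=2),cv2.resize(w[170:290,260:380],(400,400),interpolation=2)]))
E
```

```text
time: 4.67
eef_pos: [0.6048, 0.0447, 0.0434]
ee_rot: [0.359, 1.54, -0.359]
contact_force: [-0.4, -0.2, 0.3]
finger_gap: 0.0854
time: 5.33
eef_pos: [0.6045, 0.0446, 0.0433]
ee_rot: [0.359, 1.54, -0.359]
contact_force: [-0.4, -0.3, 4.8]
finger_gap: 0.0228
```

View pics/s6.png

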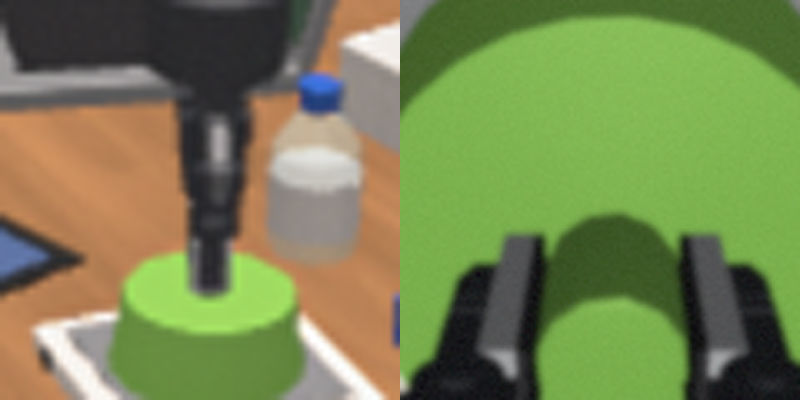

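Both pads now hold the knob (gap 22.8 mm). Next: lift and carry.

```bash
python3 -m pendant '{"xyz":[[-0.1,0,0],[-0.25,0,0],[-0.4,0,0],[-0.5,0,0],[-0.55,0.1,-0.11],[-0.55,0.22,-0.24],[-0.55,0.34,-0.37],[-0.55,0.46,-0.5],[-0.55,0.54,-0.58],[-0.55,0.54,-0.58]],"twist":[[0,0,0],[0,0,0],[0,0,0],[0,0,0],[0,0,0],[0,0,0],[0,0,0],[0,0,0],[0,0,0],[0,0,0]],"jaw":[0,0,0,0,0,0,0,0,0,0]}' 40
python3 - <<'E'
from h import *
a=ctrl.capture('side')
cv2.imwrite('pics/s7.png',cv2.resize(a[100:250,220:380],(640,600),interpolation=2))
to([.519,.267,.0285],1.113)
E
```

```text
time: 6.27
eef_pos: [0.5593, 0.1587, 0.124]
ee_rot: [0.357, 1.544, -0.356]
contact_force: [0.6, -0.7, -0.2]
finger_gap: 0.0227
shift frac [ 0.6377  0.5385 -0.5678] twist frac [ 0.0019 -0.0011  0.0008] rows by twist 0.028450726441482155 rows by shift 3.6310582765260624
```

View pics/s7.png

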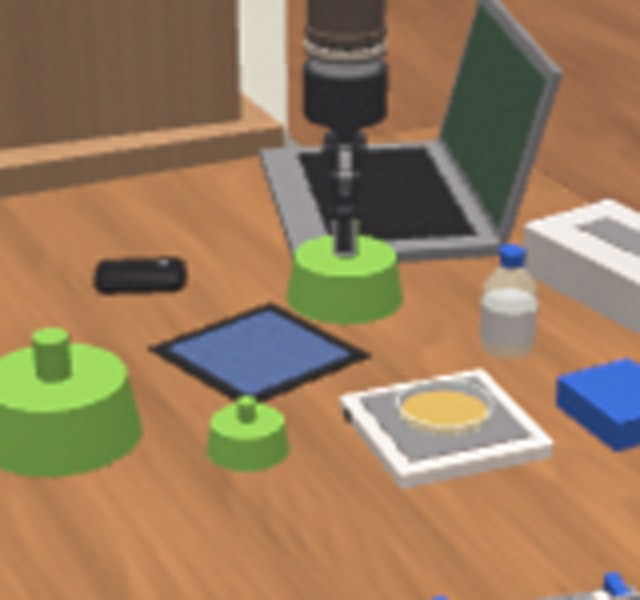

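The cover hangs level in the gripper and the dish is uncovered. Next: over the mat and down.

```bash
python3 -m pendant '{"xyz":[[0,0.13,-0.14],[0,0.27,-0.28],[0,0.4,-0.43],[0,0.54,-0.57],[0.1,0.54,-0.57],[0.25,0.54,-0.57],[0.4,0.54,-0.57],[0.52,0.54,-0.57],[0.58,0.54,-0.57],[0.62,0.54,-0.57],[0.63,0.54,-0.57],[0.64,0.54,-0.57],[0.64,0.54,-0.57]],"twist":[[0,0,0],[0,0,0],[0,0,0],[0,0,0],[0,0,0],[0,0,0],[0,0,0],[0,0,0],[0,0,0],[0,0,0],[0,0,0],[0,0,0],[0,0,0]],"jaw":[0,0,0,0,0,0,0,0,0,0,0,0,0]}' 40
python3 - <<'E'
from h import *
a=ctrl.capture('side');w=ctrl.capture('wrist')
cv2.imwrite('pics/s8.png',np.hstack([cv2.resize(a[130:230,230:330],(400,400),interpolation=2),cv2.resize(w[0:400,120:520],(400,400))]))
E
```

```text
time: 7.4
eef_pos: [0.5219, 0.2663, 0.03]
ee_rot: [0.36, 1.539, -0.358]
contact_force: [0.3, -0.9, -1.5]
finger_gap: 0.0225
```

View pics/s8.png

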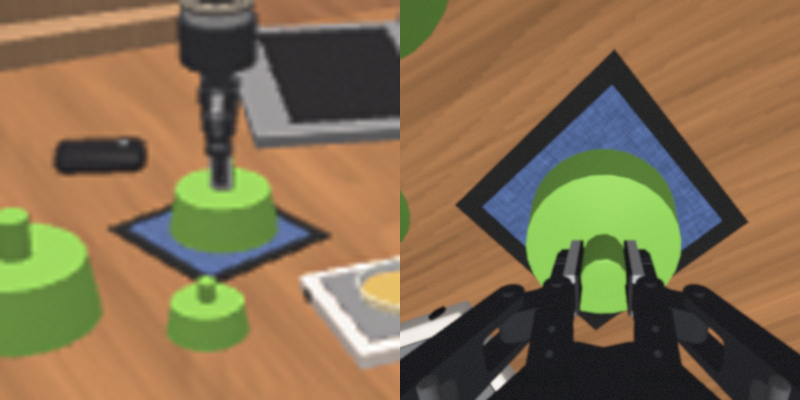

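It is centred over the mat, about 3 mm up. I'll lower it to contact and release.

```bash
python3 -m pendant '{"xyz":[[0.01,0,0],[0.02,0,0],[0.025,0,0],[0.025,0,0]],"twist":[[0,0,0],[0,0,0],[0,0,0],[0,0,0]],"jaw":[0,0,0,0]}' 40
python3 -m pendant '{"xyz":[[0,0,0],[0,0,0],[0,0,0],[0,0,0],[0,0,0],[-0.1,0,0],[-0.3,0,0],[-0.5,0,0],[-0.7,0,0],[-0.7,0,0]],"twist":[[0,0,0],[0,0,0],[0,0,0],[0,0,0],[0,0,0],[0,0,0],[0,0,0],[0,0,0],[0,0,0],[0,0,0]],"jaw":[0.4,0.5,0.6,0.7,0.7,0.7,0.7,0.7,0.7,0.7]}' 40
python3 - <<'E'
from h import *
a=ctrl.capture('side');w=ctrl.capture('wrist')
cv2.imwrite('pics/s9.png',np.hstack([cv2.resize(a[130:230,230:330],(400,400),interpolation=2),cv2.resize(w[0:400,120:520],(400,400))]))
to([.51,-.286,.17],1.379)
print(ctrl.read_state()['joint_pos'])
E
```

```text
time: 7.83
eef_pos: [0.5213, 0.2665, 0.0263]
ee_rot: [0.359, 1.54, -0.358]
contact_force: [-0.9, -0.4, 4.4]
finger_gap: 0.0226
time: 8.67
eef_pos: [0.5258, 0.2684, 0.1375]
ee_rot: [0.364, 1.53, -0.352]
contact_force: [1.1, 0.7, 0.5]
finger_gap: 0.0599
shift frac [-0.257  -3.3413  1.5564] twist frac [-0.1773  0.0021 -0.0018] rows by twist 2.12893498962459 rows by shift 13.291303925745956
[ 0.3981  0.3086  1.7877 -0.      1.0412 -0.7149]
```

View pics/s9.png

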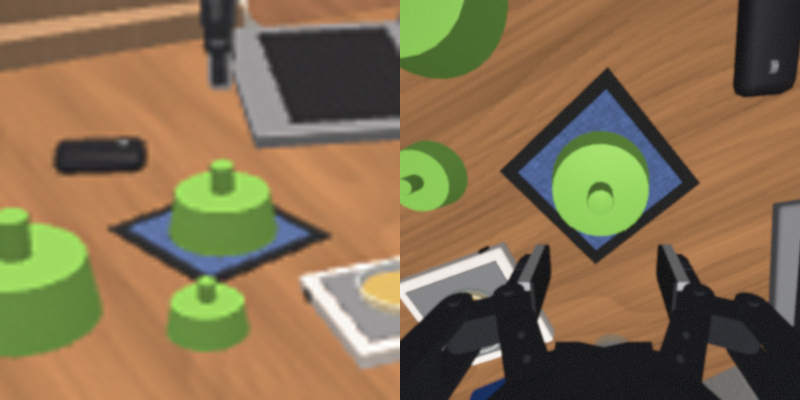

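The cover stands upright on the mat and is released. Next: over the forceps.

```bash
python3 -m pendant '{"xyz":[[-0.1,-0.2,0.1],[-0.2,-0.42,0.2],[-0.25,-0.63,0.3],[-0.25,-0.84,0.39]],"twist":[[0,0,0],[0,0,0],[0,0,0],[0,0,0]],"jaw":[0.85,0.85,0.85,0.85]}' 
python3 -m pendant '{"xyz":[[0,-0.21,0.1],[0,-0.42,0.2],[0,-0.63,0.3],[0,-0.84,0.39]],"twist":[[0,0,0],[0,0,0],[0,0,0],[0,0,0]],"jaw":[0.85,0.85,0.85,0.85]}' 
python3 -m pendant '{"xyz":[[0,-0.21,0.1],[0,-0.42,0.2],[0,-0.63,0.3],[0,-0.84,0.39]],"twist":[[0,0,0],[0,0,0],[0,0,0],[0,0,0]],"jaw":[0.85,0.85,0.85,0.85]}' 
python3 -m pendant '{"xyz":[[0,-0.21,0.1],[0,-0.42,0.2],[0,-0.63,0.3],[0,-0.8,0.37],[0,-0.8,0.37],[0,-0.8,0.37]],"twist":[[0,0,0],[-0.06,0,0],[-0.12,0,0],[-0.18,0,0],[-0.18,0,0],[-0.18,0,0]],"jaw":[0.85,0.85,0.85,0.85,0.85,0.85]}' 
python3 - <<'E'
from h import *
w=ctrl.capture('wrist');cv2.imwrite('pics/w10.png',w)
print(proj('wrist',[.5097,-.2854,.042]),ctrl.read_state()['joint_pos'])
cv2.imwrite('pics/w10c.png',cv2.resize(w[90:250,220:420],(800,640),interpolation=2)[:600])
E
```

```text
time: 9.1
eef_pos: [0.5177, 0.1261, 0.1681]
ee_rot: [0.358, 1.54, -0.358]
contact_force: [0.2, -0.7, 0.3]
finger_gap: 0.0729
time: 9.43
eef_pos: [0.5127, -0.0131, 0.166]
ee_rot: [0.359, 1.544, -0.359]
contact_force: [1.0, -0.5, -0.3]
finger_gap: 0.0726
time: 9.77
eef_pos: [0.5096, -0.1517, 0.1659]
ee_rot: [0.36, 1.544, -0.359]
contact_force: [1.1, -0.0, -1.0]
finger_gap: 0.0726
time: 10.27
eef_pos: [0.5064, -0.2832, 0.1657]
ee_rot: [0.152, 1.569, -0.149]
contact_force: [-0.0, 0.5, -0.7]
finger_gap: 0.0724
[321.3033 187.3768] [-0.5835  0.2628  1.7723  0.0006  1.1107 -1.9643]
```

View pics/w10.png

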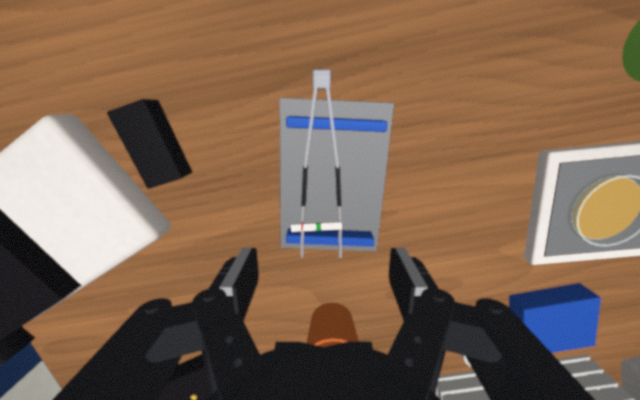

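View pics/w10c.png

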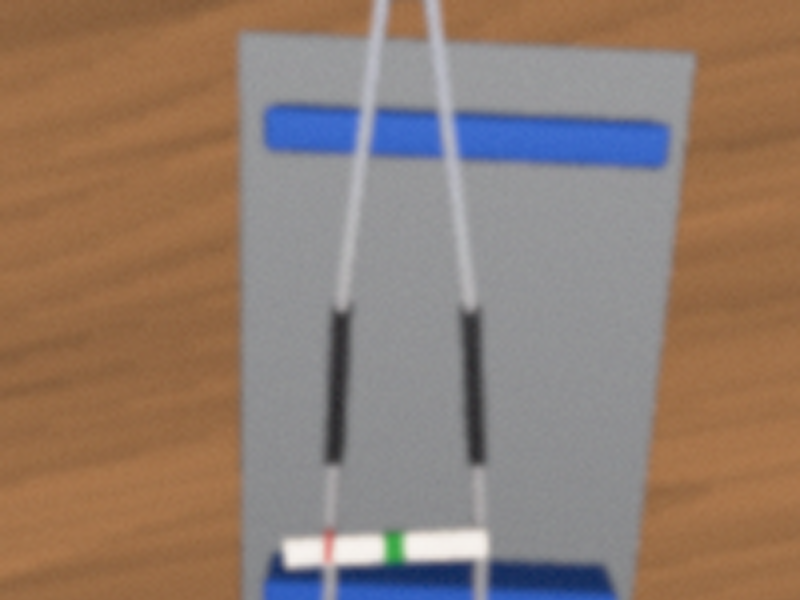

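The wrist view shows the pads at (304.5,186) and (338,186.5). Their middle is within 1 px of the prediction (321.3,187.4), and the forceps axis is parallel to the tool. Next: work out the descent.

```bash
python3 - <<'E'
from h import *
print(ray('wrist',(321.4,186.4),.042))
a=ray('wrist',(321.3,76),.038);b=ray('wrist',(321,255),.036);print(a,b,np.degrees(np.arctan2(*(b-a)[1::-1])))
to([.5095,-.2856,-.006],1.379)
E
```

```text
[ 0.5086 -0.2851  0.042 ]
[ 0.3981 -0.2638  0.038 ] [ 0.5962 -0.3026  0.036 ] -11.088008114614075
shift frac [ 1.1457 -0.022   0.0282] twist frac [ 0.0011 -0.0024 -0.0014] rows by twist 0.03587801217297701 rows by shift 4.123245565857875
```

```bash
python3 -m pendant '{"xyz":[[0.2,-0.02,0.03],[0.4,-0.02,0.03],[0.6,-0.02,0.03],[0.75,-0.02,0.03],[0.83,-0.02,0.03],[0.85,-0.02,0.03],[0.85,-0.02,0.03]],"twist":[[0,0,0],[0,0,0],[0,0,0],[0,0,0],[0,0,0],[0,0,0],[0,0,0]],"jaw":[0.85,0.85,0.85,0.85,0.85,0.85,0.85]}' 
python3 - <<'E'
from h import *
w=ctrl.capture('wrist');a=ctrl.capture('side')
cv2.imwrite('pics/s11.png',np.hstack([cv2.resize(a[215:295,305:405],(400,320),interpolation=2),cv2.resize(w[80:400,120:520],(400,320))]))
to([.5095,-.2856,-.006],1.379)
E
```

```text
time: 10.9
eef_pos: [0.5112, -0.2849, 0.0394]
ee_rot: [0.148, 1.568, -0.146]
contact_force: [0.9, 0.4, -0.4]
finger_gap: 0.0729
shift frac [ 0.3186  0.0024 -0.0253] twist frac [0.003  0.0015 0.0006] rows by twist 0.04098031005360757 rows by shift 1.1497465825685407
```

View pics/s11.png

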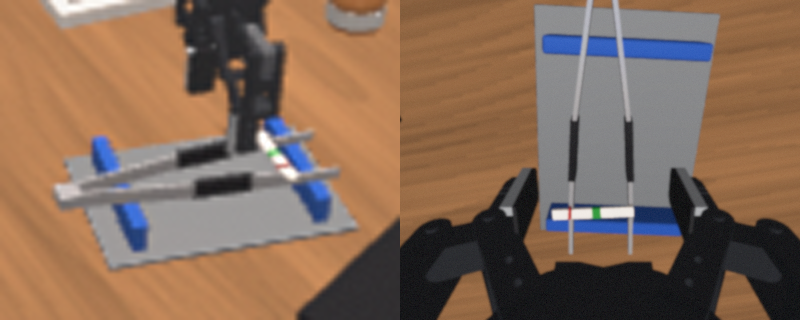

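```bash
python3 -m pendant '{"xyz":[[0.1,0,-0.015],[0.2,0,-0.015],[0.28,0,-0.015],[0.31,0,-0.015],[0.32,0,-0.015],[0.32,0,-0.015]],"twist":[[0,0,0],[0,0,0],[0,0,0],[0,0,0],[0,0,0],[0,0,0]],"jaw":[0.85,0.85,0.85,0.85,0.85,0.85]}' 
python3 - <<'E'
from h import *
w=ctrl.capture('wrist');a=ctrl.capture('side')
cv2.imwrite('pics/s12.png',np.hstack([cv2.resize(a[215:295,305:405],(400,320),interpolation=2),cv2.resize(w[80:400,120:520],(400,320))]))
E
```

```text
time: 11.5
eef_pos: [0.5099, -0.2862, -0.0072]
ee_rot: [0.147, 1.565, -0.148]
contact_force: [-0.7, 0.4, -0.1]
finger_gap: 0.0724
```

View pics/s12.png

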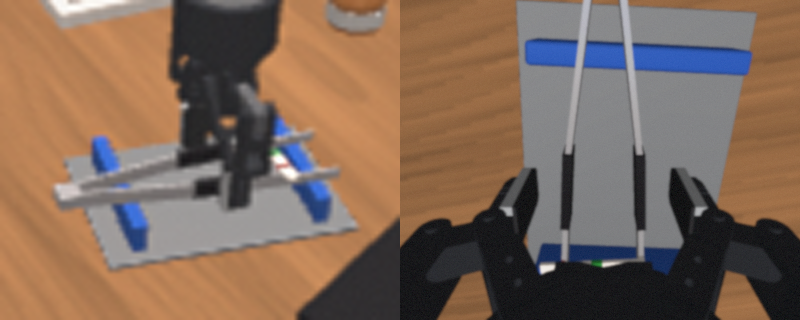

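Both fingers straddle the grip pads and are centred on them along the length. I'll close partly, to about 36 mm, and check.

```bash
python3 -m pendant '{"xyz":[[0,0,0],[0,0,0],[0,0,0],[0,0,0],[0,0,0],[0,0,0],[0,0,0],[0,0,0]],"twist":[[0,0,0],[0,0,0],[0,0,0],[0,0,0],[0,0,0],[0,0,0],[0,0,0],[0,0,0]],"jaw":[0.7,0.6,0.5,0.43,0.43,0.43,0.43,0.43]}' 30
python3 - <<'E'
from h import *
w=ctrl.capture('wrist');a=ctrl.capture('side')
cv2.imwrite('pics/s13.png',np.hstack([cv2.resize(a[215:295,305:405],(400,320),interpolation=2),cv2.resize(w[80:400,120:520],(400,320))]))
E
```

```text
time: 12.27
eef_pos: [0.5107, -0.2868, -0.006]
ee_rot: [0.146, 1.564, -0.148]
contact_force: [-1.8, 0.8, 5.2]
finger_gap: 0.037
```

View pics/s13.png

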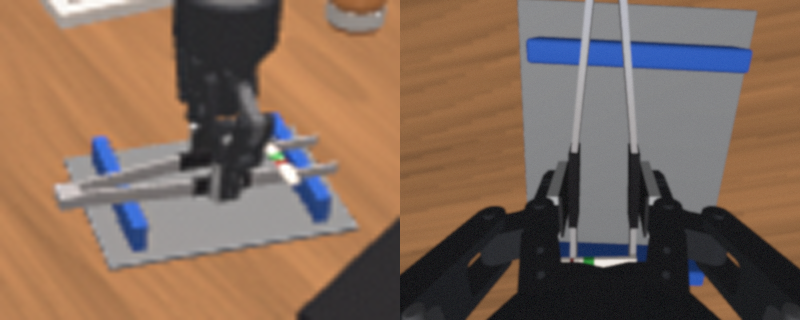

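```bash
python3 -m pendant '{"xyz":[[-0.04,0,0],[-0.1,0,0],[-0.2,0,0],[-0.3,0,0],[-0.4,0,0],[-0.5,0,0],[-0.5,0,0],[-0.5,0,0]],"twist":[[0,0,0],[0,0,0],[0,0,0],[0,0,0],[0,0,0],[0,0,0],[0,0,0],[0,0,0]],"jaw":[0.43,0.43,0.43,0.43,0.43,0.43,0.43,0.43]}' 30
python3 - <<'E'
from h import *
w=ctrl.capture('wrist');a=ctrl.capture('side')
cv2.imwrite('pics/s14.png',np.hstack([cv2.resize(a[195:295,305:405],(400,400),interpolation=2),cv2.resize(w[80:400,120:520],(400,320))[:, :] if 0 else cv2.resize(w[0:400,120:520],(400,400))]))
E
```

```text
time: 13.03
eef_pos: [0.5105, -0.2865, 0.0687]
ee_rot: [0.146, 1.563, -0.148]
contact_force: [-0.0, -0.3, -1.5]
finger_gap: 0.037
```

View pics/s14.png

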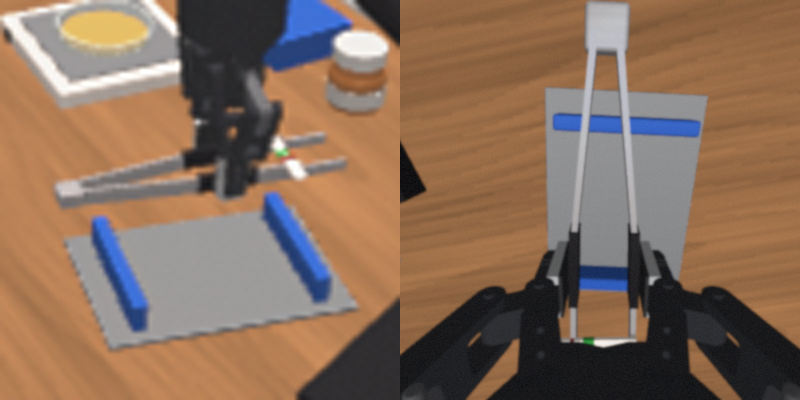

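The forceps are held level and lifted clear, with the tail block visible. Next: plan the carry to the dish at forceps yaw +30°, which keeps the tail away from the small bell.

```bash
python3 - <<'E'
from h import *
to([.528,0,.07],2.094)
E
```

```text
shift frac [-0.0204  1.8934 -0.23  ] twist frac [-0.474  -0.0007 -0.0007] rows by twist 5.689426394726315 rows by shift 6.861173777125154
```

```bash
python3 -m pendant '{"xyz":[[0,0.08,-0.01],[0,0.2,-0.02],[0,0.34,-0.04],[0,0.48,-0.06],[0,0.62,-0.08],[0,0.76,-0.1],[0,0.9,-0.11]],"twist":[[0,0,0],[0,0,0],[0,0,0],[0,0,0],[0,0,0],[0,0,0],[0,0,0]],"jaw":[0.43,0.43,0.43,0.43,0.43,0.43,0.43]}' 30
python3 -m pendant '{"xyz":[[0,0.14,-0.02],[0,0.28,-0.03],[0,0.42,-0.05],[0,0.56,-0.07],[0,0.7,-0.08],[0,0.82,-0.1],[0,0.92,-0.11],[0,0.98,-0.12],[0,0.99,-0.12],[0,0.99,-0.12],[0,0.99,-0.12]],"twist":[[-0.05,0,0],[-0.11,0,0],[-0.17,0,0],[-0.23,0,0],[-0.29,0,0],[-0.35,0,0],[-0.41,0,0],[-0.45,0,0],[-0.475,0,0],[-0.475,0,0],[-0.475,0,0]],"jaw":[0.43,0.43,0.43,0.43,0.43,0.43,0.43,0.43,0.43,0.43,0.43]}' 30
python3 - <<'E'
from h import *
a=ctrl.capture('side');t=ctrl.capture('top')
cv2.imwrite('pics/s15.png',np.hstack([cv2.resize(a[140:240,270:370],(400,400),interpolation=2),cv2.resize(t[140:240,265:365],(400,400),interpolation=2)]))
to([.528,0,.026],2.094); print(ctrl.read_state()['joint_pos'])
E
```

```text
time: 13.72
eef_pos: [0.5169, -0.1479, 0.066]
ee_rot: [0.149, 1.569, -0.147]
contact_force: [0.1, -0.1, -1.0]
finger_gap: 0.037
time: 14.63
eef_pos: [0.5275, -0.0002, 0.0665]
ee_rot: [-0.411, 1.533, 0.412]
contact_force: [0.2, -0.6, -1.0]
finger_gap: 0.0369
shift frac [0.2723 0.0047 0.0035] twist frac [ 0.0004 -0.0007 -0.0005] rows by twist 0.011520745649331308 rows by shift 0.9797882316232487
[-0.0841  0.3011  1.9571  0.      0.8847 -2.1788]
```

View pics/s15.png

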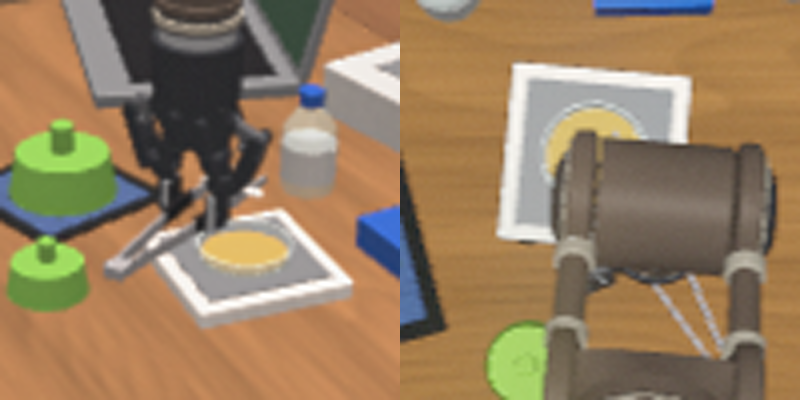

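```bash
python3 -m pendant '{"xyz":[[0.06,0,0],[0.13,0,0],[0.2,0,0],[0.25,0,0],[0.27,0,0],[0.27,0,0],[0.27,0,0]],"twist":[[0,0,0],[0,0,0],[0,0,0],[0,0,0],[0,0,0],[0,0,0],[0,0,0]],"jaw":[0.43,0.43,0.43,0.43,0.43,0.43,0.43]}' 30
python3 - <<'E'
from h import *
a=ctrl.capture('side');w=ctrl.capture('wrist')
cv2.imwrite('pics/s16.png',np.hstack([cv2.resize(a[160:230,290:360],(400,400),interpolation=2),cv2.resize(w[0:400,120:520],(400,400))]))
for z in(.04,.064,.09):
  for s in(-1,1):
    p=np.array([.528,0,z])+.09*np.array([.866,.5,0])+s*.02*np.array([-.5,.866,0]);q=proj('side',p);print(z,s,p,(q-[290,160])*400/70)
E
```

```text
time: 15.32
eef_pos: [0.5284, -0.001, 0.0264]
ee_rot: [-0.411, 1.532, 0.411]
contact_force: [-0.0, 0.9, -1.1]
finger_gap: 0.037
0.04 -1 [0.6159 0.0277 0.04  ] [256.8688 235.2103]
0.04 1 [0.5959 0.0623 0.04  ] [203.067  218.2033]
0.064 -1 [0.6159 0.0277 0.064 ] [258.3467 202.1833]
0.064 1 [0.5959 0.0623 0.064 ] [204.1008 185.4416]
0.09 -1 [0.6159 0.0277 0.09  ] [259.9748 165.8011]
0.09 1 [0.5959 0.0623 0.09  ] [205.2395 149.3589]
```

View pics/s16.png

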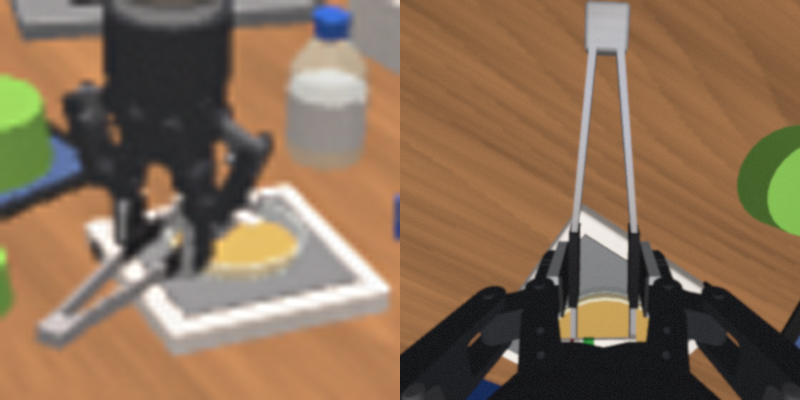

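Side view: the tips hang over the dish, above the rim, but the fingers hide the pointer. I'll turn to forceps yaw +5°, where the side camera should see the scale, before squeezing.

```bash
python3 - <<'E'
from h import *
to([.517,.037,.026],1.658)
E
```

```text
shift frac [0.0082 0.2601 0.057 ] twist frac [0.2916 0.0005 0.0002] rows by twist 3.500093615186932 rows by shift 0.9582538425768711
```

```bash
python3 -m pendant '{"xyz":[[0,0.04,0.01],[0,0.09,0.02],[0,0.14,0.03],[0,0.19,0.04],[0,0.23,0.05],[0,0.26,0.057],[0,0.26,0.057],[0,0.26,0.057]],"twist":[[0.04,0,0],[0.1,0,0],[0.16,0,0],[0.22,0,0],[0.27,0,0],[0.29,0,0],[0.29,0,0],[0.29,0,0]],"jaw":[0.43,0.43,0.43,0.43,0.43,0.43,0.43,0.43]}' 30
python3 - <<'E'
from h import *
a=ctrl.capture('side');w=ctrl.capture('wrist')
cv2.imwrite('pics/s17.png',np.hstack([cv2.resize(a[160:230,290:360],(400,400),interpolation=2),cv2.resize(w[0:400,120:520],(400,400))]))
E
```

```text
time: 16.08
eef_pos: [0.5171, 0.0372, 0.0275]
ee_rot: [-0.072, 1.568, 0.072]
contact_force: [-0.3, -0.6, -0.6]
finger_gap: 0.0367
```

View pics/s17.png

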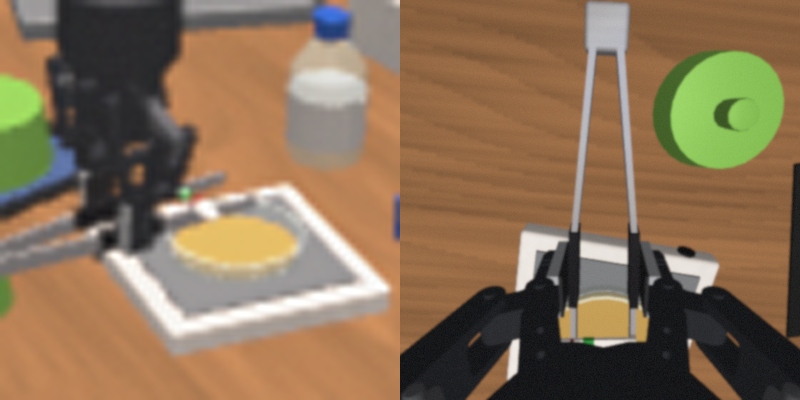

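The green band at (185,193) and the red pointer at (200,203) are both visible in the side crop. Next: squeeze.

```bash
python3 -m pendant '{"xyz":[[0,0,0],[0,0,0],[0,0,0],[0,0,0],[0,0,0],[0,0,0]],"twist":[[0,0,0],[0,0,0],[0,0,0],[0,0,0],[0,0,0],[0,0,0]],"jaw":[0.4,0.38,0.355,0.355,0.355,0.355]}' 30
python3 - <<'E'
from h import *
a=ctrl.capture('side');w=ctrl.capture('wrist')
cv2.imwrite('pics/s18w.png',w);cv2.imwrite('pics/s18a.png',a)
cv2.imwrite('pics/s18.png',np.hstack([cv2.resize(a[180:210,310:340],(400,400),interpolation=2),cv2.resize(w[300:400,270:370],(400,400),interpolation=2)]))
E
```

```text
time: 16.68
eef_pos: [0.5165, 0.037, 0.0269]
ee_rot: [-0.07, 1.57, 0.07]
contact_force: [0.2, -0.2, -1.1]
finger_gap: 0.0303
```

View pics/s18.png

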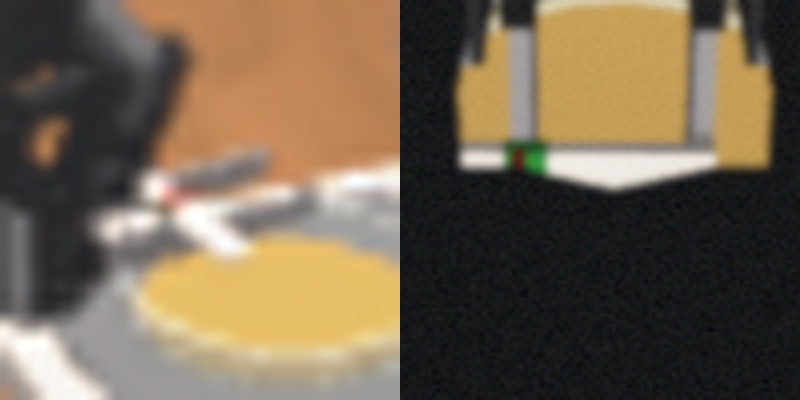

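View pics/s18w.png

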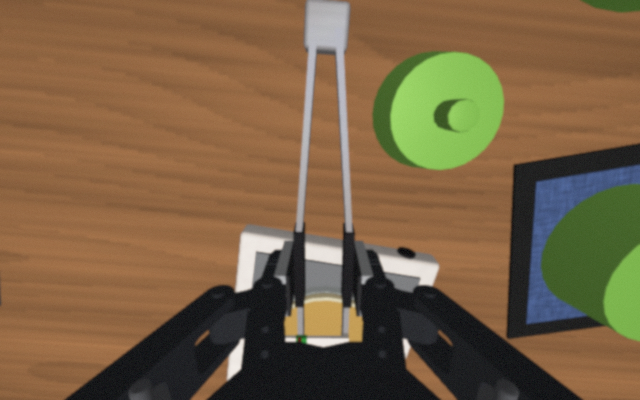

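In the wrist view the red pointer is at crop x 518, inside the green band (505–547), about 1 mm short of its centre. I'll tighten slightly and hold.

```bash
python3 -m pendant '{"xyz":[[0,0,0],[0,0,0],[0,0,0],[0,0,0],[0,0,0],[0,0,0],[0,0,0],[0,0,0]],"twist":[[0,0,0],[0,0,0],[0,0,0],[0,0,0],[0,0,0],[0,0,0],[0,0,0],[0,0,0]],"jaw":[0.347,0.347,0.347,0.347,0.347,0.347,0.347,0.347]}' 30
python3 - <<'E'
from h import *
a=ctrl.capture('side');w=ctrl.capture('wrist');t=ctrl.capture('top');cv2.imwrite('pics/t19.png',t)
cv2.imwrite('pics/s19.png',np.hstack([cv2.resize(a[155:245,275:365],(400,400),interpolation=2),cv2.resize(w[310:360,290:340],(400,400),interpolation=2)]))
s=ctrl.read_state();print(s['eef_pos'],s['finger_gap'],s['time'])
x=np.array([np.cos(np.radians(5)),np.sin(np.radians(5)),0]);y=np.array([-x[1],x[0],0]);g=np.r_[s['eef_pos'][:2],0]
for z in(.039,.065,.085):
  for sg in(-1,1): print(z,sg,g+.09*x+sg*.012*y,(proj('side',g+.09*x+sg*.012*y+[0,0,z])-[275,155])*400/90)
for z in (.05,.07,.09):print('tail',z,(proj('side',g-.11*x+[0,0,z])-[275,155])*400/90)
E
```

```text
time: 17.45
eef_pos: [0.5165, 0.0371, 0.0269]
ee_rot: [-0.07, 1.57, 0.07]
contact_force: [-0.1, 0.8, -1.1]
finger_gap: 0.0298
[0.5165 0.037  0.0269] 0.02987801890185432 17.6
0.039 -1 [0.6072 0.0329 0.    ] [253.9628 205.7194]
0.039 1 [0.6051 0.0568 0.    ] [237.4351 193.5059]
0.065 -1 [0.6072 0.0329 0.    ] [255.0997 177.8917]
0.065 1 [0.6051 0.0568 0.    ] [238.4168 165.9003]
0.085 -1 [0.6072 0.0329 0.    ] [255.9878 156.1546]
0.085 1 [0.6051 0.0568 0.    ] [239.1835 144.3405]
tail 0.05 [ 31.5133 253.3787]
tail 0.07 [ 30.8601 230.8711]
tail 0.09 [ 30.1975 208.0401]
```

View pics/s19.png

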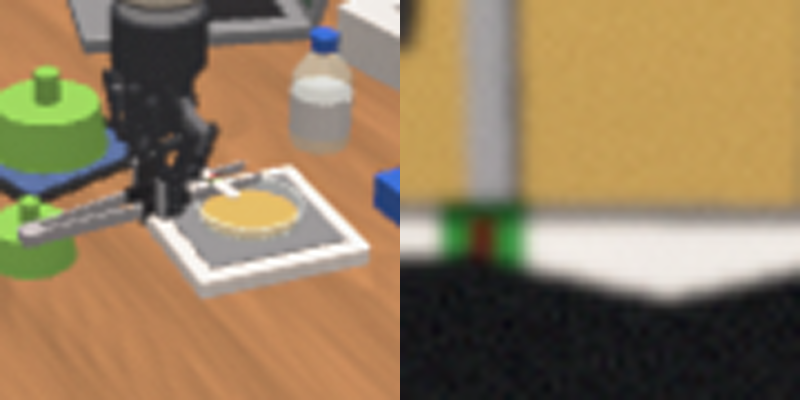

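View pics/t19.png

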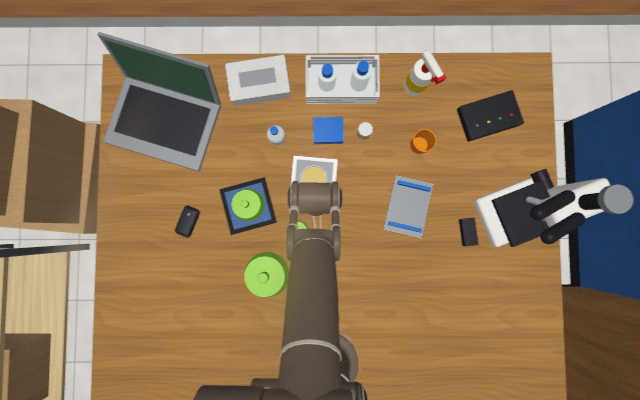

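The red pointer (485) now sits at the centre of the green band (443–526). The tips are over the dish at about z = 0.065 (rim 0.035), and the tail is at the matching height, so the forceps are level. In the top view everything else is in place. A short hold to check steadiness, then I hand in.

```bash
python3 -m pendant '{"xyz":[[0,0,0],[0,0,0],[0,0,0],[0,0,0],[0,0,0],[0,0,0]],"twist":[[0,0,0],[0,0,0],[0,0,0],[0,0,0],[0,0,0],[0,0,0]],"jaw":[0.347,0.347,0.347,0.347,0.347,0.347]}' 30
python3 - <<'E'
from h import *
w=ctrl.capture('wrist');a=ctrl.capture('side')
cv2.imwrite('pics/s20.png',np.hstack([cv2.resize(a[155:245,275:365],(400,400),interpolation=2),cv2.resize(w[310:360,290:340],(400,400),interpolation=2)]))
E
```

```text
time: 18.1
eef_pos: [0.5164, 0.037, 0.0269]
ee_rot: [-0.07, 1.57, 0.07]
contact_force: [0.3, -0.1, -1.7]
finger_gap: 0.03
```

View pics/s20.png

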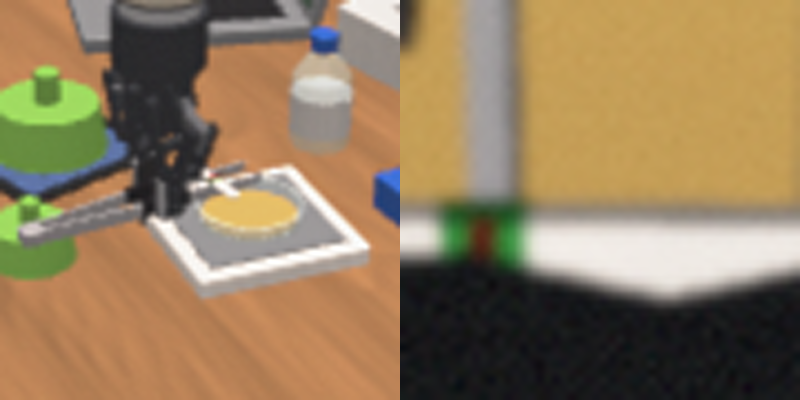

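Both views are unchanged: the pointer is at the band centre (485,240) and the pose is steady.

```bash
python3 -c "
from station import ctrl
print(ctrl.close_job())"
```

```text
the job is handed in; nothing more can be done
None
```

I lifted the middle-sized lime cover off the dish by its knob and stood it, open side down, on the mat. I then picked up the forceps by their pads, brought the tips over the dish and squeezed them there. I handed in after about 18 s with the forceps still held.

**Last checks:**
- **Pointer:** it stands at the centre of the green band in the wrist view. The finger gap held at about 30 mm, and two looks 0.65 s apart showed no change.
- **Tips:** they are over the dish, about 3 cm above its rim. I could see only the left tip in the side view, where it matched the expected spot. The right tip was hidden, so its position is inferred.
- **Level:** the tail and the left tip appear at matching heights.
- **Rest of the table:** everything the top camera could see is where it was. The arm hid most of the small lime bell there, but the side view shows it still standing.

**What disagreed:**
- **Fingertips:** they end about 2 to 2.5 cm short of the reported TCP. Because of that, my first close on the knob shut on air just above it, touching nothing. I corrected by the camera and re-gripped.
- **Upward force:** I read about 5 N when closing on the knob and on the forceps, and when setting the cover down. It was well under the limits and went away on lifting.

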